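# Turn the arbor's flat to the fork and hold the collar's set screw on it

### The job

Take hold of the upright steel arbor and turn it until its milled flat faces squarely towards the little fork on the headstock, then let go of it. Then pick up the white nylon collar gently (it dents: squeeze it with no more than 20 N), lower it over the arbor with its set screw on the flat's side, and keep holding it there in the air, level and clear of the headstock, with the screw's nose about half way along the flat and pulled lightly against it. Finish while still holding it so, with the flat still facing the fork, and leave the nylon jaws, the bowl and the remote where they lie.

Things in the scene. Friction and masses are not known exactly. Their poses are not given: they have to be found in the camera images.
- headstock: fixed upright headstock: grey round flange 110 mm across, 15 mm high, with an aluminium housing 60 mm across, top 70 mm above the bench. Origin: on the spindle axis at bench level, z up; x points from the axis to the fork, a dark two-pronged post on the flange 46 mm from the axis, 91 mm high, 26 mm wide
- arbor: steel shaft standing in the headstock, turns about its vertical axis (friction 0.05 Nm, stays where left). Round, 24 mm, up to 100 mm above the bench, then D-shaped to its top at 150 mm (top 3 mm bevelled): one flat, 7 mm from the axis, so 19 mm thick there. Origin: as the headstock's; x is the flat's outward normal, at the start 0.5 to 1.4 rad counter-clockwise from above of the fork
- arbor_top (a point): point on the arbor's axis at its top, 150 mm above the bench; axes as the arbor's
- arbor_flat (a point): middle of the flat, 125 mm above the bench and 7 mm from the axis
- collar: loose white nylon ring, about 70 g, standing upright on the bench: 44 mm across, 30 mm high, bore 30 mm, two grip flats 46 mm apart (26 mm wide, facing its +y and -y). Dark set screw through the wall on its +x side at mid height, head sticking out to 30 mm from the axis. Origin: on the bore axis at its underside; z up
- screw_nose (a point): centre of the end face of the screw's square nose (8 x 8 mm) inside the bore: 9.3 mm from the bore axis along the collar's +x, 15 mm above its underside. The collar passes over the arbor, about 2.5 mm free all round, only with the nose on the flat's side; centred, the nose is 2.3 mm from the flat
- jaw0: bystander: stepped white nylon chuck jaw lying flat, 46 x 26 mm, 13 mm high with a 25 mm high step at one end; origin under its middle
- jaw1: bystander: stepped white nylon chuck jaw lying flat, 46 x 26 mm, 13 mm high with a 25 mm high step at one end; origin under its middle
- jaw2: bystander: stepped white nylon chuck jaw lying flat, 46 x 26 mm, 13 mm high with a 25 mm high step at one end; origin under its middle
- jaw3: bystander: stepped white nylon chuck jaw lying flat, 46 x 26 mm, 13 mm high with a 25 mm high step at one end; origin under its middle
- test_bowl: bystander: smoky grey resin bowl, 110 mm across, 62 mm high; origin under its middle
- remote: bystander: yellow push-button remote lying flat, 120 x 42 x 20 mm, long side along its x; origin under its middle
There are look-alikes about, which are no part of the job. What is shaped like the collar but green or red is not meant.

How it is judged:
By the outcome, as a careful person would: the job done as asked, in the order asked, and still so for the second after the job is handed in, while the arm keeps its last pose, push and grip.
It also fails if it takes over 70 s, if anything falls off the work surface, if the arm or the gripper's body presses on something with over 40 N, if the wrist force passes 120 N, or if a joint passes its speed limit or range.

### The arm

A 6-joint arm with a two-finger parallel gripper is mounted at the origin on the work surface. World frame = base frame: x ahead of the robot, y to its left, z up, the work surface at z = 0. Lengths are in m, angles in rad, forces in N, time in s.
With the tool pointing down it reaches from about 0.35 to 0.85 m from the base axis. Payload 8.1 kg.
Tool frame: the origin (TCP) lies midway between the tips of the shut fingers; the grasp point (between the pads) lies 19 mm behind it; z points along the fingers, y is the line along which they close (so a half turn about z gives the same grasp; the last joint's range is limited). The gripper opens to 93 mm and grips with 3 to 60 N. Pads are 15 mm wide; open, the fingers measure 128 mm over their backs; the gripper's body (75 mm by 188 mm) begins 65 mm behind the grasp point.
Start: joints at [1.106, 0.13, 1.488, -0, 1.523, -0.085], TCP at [0.222, 0.557, 0.219] pointing down, gripper open.
Joint ranges: [-2.96, 2.96], [-0.89, 2.26], [0.02, 2.5], [-1.34, 4.48], [0, 2.73], [-2.66, 2.66]. Speed limits (rad/s): [2.39, 2.39, 2.79, 3.14, 3.14, 3.14].

### API

Orientations are given as a rotation vector (axis times angle).
In Python, from plant import robot, cams gives the robot as it stands. The module is installed in compiled form; this text tells all that it offers.
- The arm moves only by the tool play_rows, never from a script. Its arguments are lists of equal length, an entry for each row: "slide": the shift along the tool's x, y, z scaled (see below), a list of three; "twist": the turn, a rotation vector about the tool's x, y, z scaled (see below), a list of three. A call has exactly 8 rows; each row shifts and turns the commanded pose from where the row before left it, along the tool's axes as they then stand; what a row does not reach is not made up. The controller multiplies each number of a shift by 25 cm and each number of a turn by 60 degrees. A row lasts 1/10 s, in which the tool goes at most 50 mm and 8.59 degrees, less where a joint would pass 70% of its speed; a pose out of reach is approached as far as the arm can. A call with a number of a shift or a turn outside -1 to 1 is refused whole. A call with a gripper value outside its range is refused whole. "fingers" is the closure, from -1 (fully open) to 1 (shut), set as the call begins (left out, the last holds). The fingers move at their own pace and stop on an object; "force" is the grip in N (left out, the last holds). Time passes only in rows, so rows that do not move let the fingers close, or fill a call up. It gives the time, the measured TCP pose, the force, the opening and the grip force at its end, in the units of the state.
- robot.read_state(): the state, without advancing time (a new reading comes with each control period).
- cams.read_camera(name): name is "scene" or "top"; returns (picture, depth): 480x640x3 uint8, red, green, blue; 480x640 float32, m along the optical axis (not along the pixel's ray), 0 where there is no reading.
- cams.get_calibration(name): a dict with "fx", "fy", "cx", "cy" (pixels), "world_from_camera" (4x4, takes a point from camera to world coordinates). Camera axes: x right, y down, z forward; pixel columns grow to the right and rows downward; lengths in m; the calibration is good to about 2 mm. A picture is of the moment at which its call begins. get_calibration takes no time and is no camera call.
- robot.close_job(): hands the job in; it is judged then, once.
The state is a dict: "t": time; "q": joint angles; "dq": joint speeds; "joint_torque": joint torques, N m; "tool_pos": TCP position; "orientation": TCP orientation; "force": force on the tool from outside, world axes, zero at the start; "wrist_torque": the same for the moment, N m; "opening": finger opening in m; "gripper_force": force on a finger pad.
Only numpy, scipy, OpenCV 4.12 (cv2) and the standard library are available. Lean on these libraries where they do the work, as an engineer would, in place of code of your own. Each camera call takes 0.05 s, during which the arm holds its last target. There are 200 camera calls.

## Working session

There is one attempt and no reset: what is moved stays moved. The work goes in short steps, Python scripts to look and compute and a tool call to move; the robot and the scene stay as the last step left them, time stands still between calls to the robot, and variables do not carry over. Pictures are saved under pics/ and viewed, at most 10 in all, crops included, and the job is handed in when it is done.

Besides the shell and the picture viewer there is one more tool, called after ">>>" as name(argument=value, ...), one argument or row to a line, values as JSON. play_rows: Moves the arm, as the interface text tells. Shifts and turns lie within -1 to 1; 1 stands for 25 cm of shift or 60 degrees of turn. Its arguments: {"type":"object","properties":{"slide":{"type":"array"},"twist":{"type":"array"},"fingers":{"type":"number"},"force":{"type":"number"}},"required":["slide","twist"]}

```bash
mkdir -p pics; cat > h.py <<'E'
import numpy as np, cv2
from plant import robot, cams
from scipy.spatial.transform import Rotation as R
def pts(name):
    im,d=cams.read_camera(name); c=cams.get_calibration(name)
    v,u=np.mgrid[0:480,0:640]
    P=np.stack([(u-c['cx'])/c['fx']*d,(v-c['cy'])/c['fy']*d,d],-1)
    T=c['world_from_camera']; return im,d,P@T[:3,:3].T+T[:3,3]
def ray(name,u,v,z):
    c=cams.get_calibration(name);T=np.array(c['world_from_camera'])
    r=T[:3,:3]@np.array([(u-c['cx'])/c['fx'],(v-c['cy'])/c['fy'],1]);o=T[:3,3]
    return o+r*(z-o[2])/r[2]
def save(im,n): cv2.imwrite('pics/'+n,cv2.cvtColor(im,cv2.COLOR_RGB2BGR))
E
python3 - <<'E'
from h import *
for n in('scene','top'):
    im,d,P=pts(n); save(im,n+'0.png'); np.savez('/tmp/'+n,im=im,d=d,P=P)
    c=cams.get_calibration(n);print(n,c['fx'],c['cx'],c['cy'],np.round(c['world_from_camera'],3).tolist())
s=robot.read_state();print(s)
E
```

```text
scene 538.4339247106386 315.1561412101617 238.88061017196623 [[0.238, 0.685, -0.689, 1.273], [0.971, -0.167, 0.17, -0.164], [0.002, -0.709, -0.705, 0.872], [0.0, 0.0, 0.0, 1.0]]
top 554.4200107816722 322.5726535402005 238.60038783571872 [[-0.008, -0.983, 0.182, 0.339], [-1.0, 0.005, -0.014, 0.029], [0.013, -0.182, -0.983, 1.206], [0.0, 0.0, 0.0, 1.0]]
{'t': 0.1, 'q': array([ 1.10560491e+00,  1.31091511e-01,  1.48917114e+00, -3.05907195e-05,
        1.52295977e+00, -8.53807750e-02]), 'dq': array([-2.07321376e-05,  3.83262963e-04, -1.59598672e-03, -3.01273595e-04,
        2.29356780e-03, -2.75760210e-04]), 'joint_torque': array([ 8.71042084e-04, -5.61338067e+01, -4.93096089e+01,  7.69553916e-02,
        2.90051621e-02, -8.73602374e-06]), 'tool_pos': array([0.2222004 , 0.55679961, 0.2176884 ]), 'orientation': array([-5.92945067e-01, -3.08470677e+00,  2.47636227e-03]), 'force': array([-0.25848979,  0.2237467 , -0.0387972 ]), 'wrist_torque': array([0.00902304, 0.04776392, 0.00521825]), 'gripper_force': 0.0, 'opening': 0.09317963015578404}
```

View pics/top0.png

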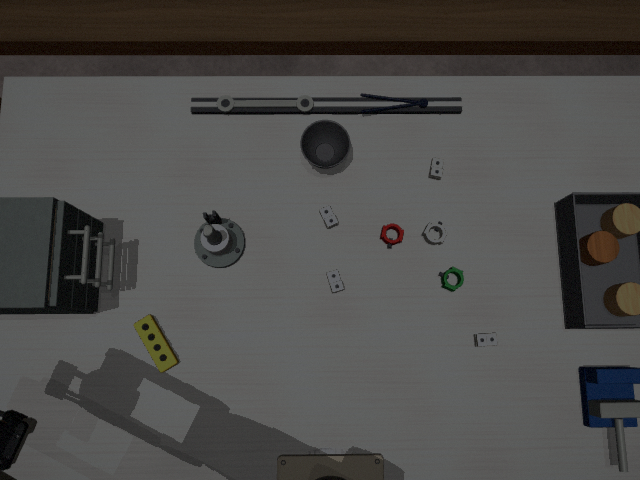

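View pics/scene0.png

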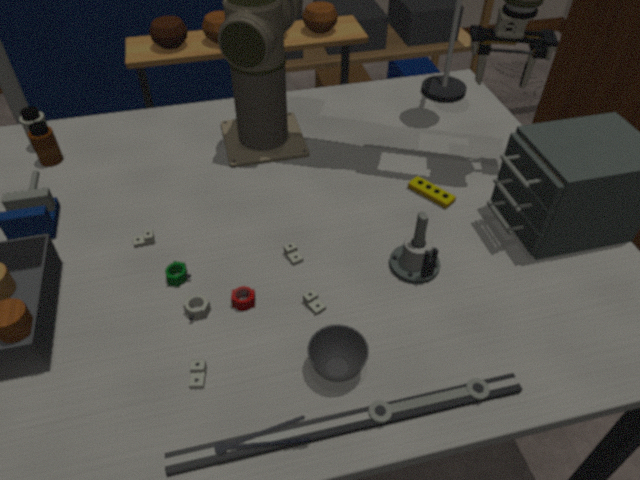

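The top view shows the white ring at (434,233), the headstock at (217,240) with its fork at (211,216), and the remote at (156,343). The scene view shows the same ring at (196,307) and the headstock at (414,260).

Could be taken for the collar in the top view: white ring (434,233), red ring (392,235), green ring (453,279), and white rings on the rail (226,103) and (305,103). I choose (434,233), since it is white, stands loose and has a set screw. Next I check it in a close crop.

```bash
python3 - <<'E'
from h import *
t=np.load('/tmp/top.npz');s=np.load('/tmp/scene.npz')
def crop(im,u,v,r,g=2.2): return cv2.resize(np.clip(im[v-r:v+r,u-r:u+r]*g,0,255).astype(np.uint8),(380,290 if 0 else 380),interpolation=cv2.INTER_CUBIC)
A=np.hstack([crop(t['im'],434,233,24),crop(t['im'],215,232,38)])
B=np.hstack([crop(s['im'],196,307,24),crop(s['im'],418,245,42)])
save(cv2.resize(np.vstack([A,B]),(600,600)),'crop1.png')
for n,f in(('top',t),('scene',s)):
    P=f['P'];im=f['im'].astype(int);d=f['d']
    print(n,'bench z',np.median(P[...,2][(abs(P[...,0]-.5)<.05)&(abs(P[...,1])<.05)]))
# headstock: points by height bands around
hs=ray('top',217,243,0.015);print('hs',hs)
for n,f in(('top',t),('scene',s)):
    P=f['P'];m=(np.hypot(P[...,0]-hs[0],P[...,1]-hs[1])<.09)&(f['d']>0)
    for lo,hi in((.009,.021),(.064,.075),(.08,.096),(.11,.14),(.145,.156)):
        k=m&(P[...,2]>lo)&(P[...,2]<hi); Q=P[k]
        if len(Q): print(n,lo,len(Q),Q.mean(0).round(4),Q.min(0).round(4),Q.max(0).round(4))
# collar
c=ray('top',434,233,.03);print('col',c)
for n,f in(('top',t),('scene',s)):
    P=f['P'];m=(np.hypot(P[...,0]-c[0],P[...,1]-c[1])<.045)&(f['d']>0)
    for lo,hi in((.024,.035),(.006,.024)):
        k=m&(P[...,2]>lo)&(P[...,2]<hi);Q=P[k]
        if len(Q):
            print(n,lo,len(Q),Q.mean(0).round(4),Q.min(0).round(4),Q.max(0).round(4))
            if lo>.02:(a,b),r=cv2.minEnclosingCircle(Q[:,:2].astype(np.float32));print('circ',a,b,r)
E
```

```text
top bench z 0.0005163207538680936
scene bench z 0.0010309096132078421
hs [0.55053761 0.24127784 0.015     ]
top 0.009 1076 [0.5436 0.2313 0.0152] [0.4983 0.1827 0.0091] [0.6068 0.2918 0.021 ]
top 0.064 467 [0.5526 0.2351 0.0701] [0.5238 0.2083 0.0642] [0.6033 0.2676 0.075 ]
top 0.08 77 [0.5826 0.2415 0.0894] [0.541  0.2256 0.0801] [0.606  0.2582 0.0953]
top 0.11 46 [0.5464 0.2309 0.125 ] [0.5405 0.2256 0.1103] [0.5578 0.2429 0.1384]
top 0.145 102 [0.5521 0.2354 0.1497] [0.5409 0.2256 0.1452] [0.5647 0.2452 0.156 ]
scene 0.009 673 [0.5665 0.2187 0.0155] [0.4958 0.1827 0.009 ] [0.608  0.2921 0.021 ]
scene 0.064 409 [0.5637 0.2342 0.0702] [0.5208 0.2076 0.064 ] [0.6048 0.2665 0.0749]
scene 0.08 144 [0.5789 0.2389 0.0882] [0.5456 0.2238 0.0801] [0.6059 0.259  0.096 ]
scene 0.11 125 [0.5588 0.2323 0.1254] [0.5458 0.2245 0.1101] [0.5641 0.2439 0.1398]
scene 0.145 78 [0.5537 0.2344 0.1494] [0.5383 0.2242 0.145 ] [0.5646 0.2448 0.1532]
col [ 0.56725255 -0.2297506   0.03      ]
top 0.024 211 [ 0.5679 -0.2318  0.0296] [ 0.5474 -0.2566  0.0242] [ 0.5927 -0.2067  0.0344]
circ 0.5692189335823059 -0.2324393391609192 0.025887932628393173
top 0.006 111 [ 0.5697 -0.2299  0.0157] [ 0.5465 -0.2491  0.0062] [ 0.5958 -0.1902  0.024 ]
scene 0.024 260 [ 0.5688 -0.2324  0.0294] [ 0.5443 -0.2583  0.0241] [ 0.5905 -0.2069  0.0343]
circ 0.5674164891242981 -0.23226633667945862 0.02636447548866272
scene 0.006 236 [ 0.5739 -0.2328  0.0158] [ 0.548  -0.2584  0.0061] [ 0.5965 -0.2067  0.0239]
```

View pics/crop1.png

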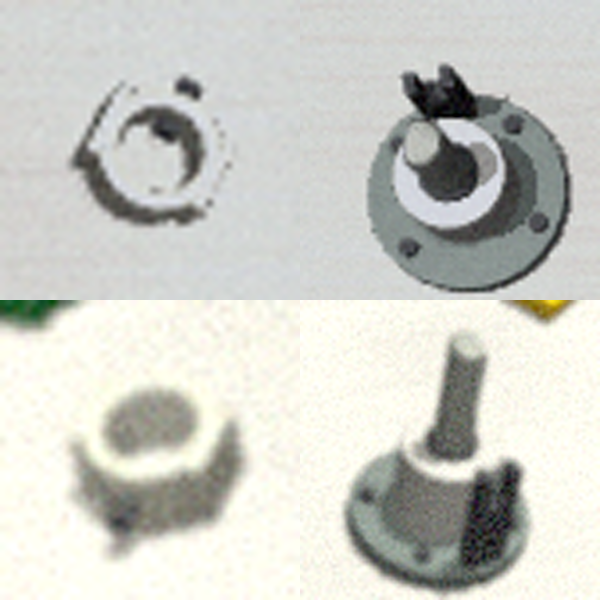

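The crop confirms it: a white nylon ring with a dark screw head at its upper right (top pixel about (440,223)) and the nose visible in the bore. The arbor's top shows at (206,228) and the fork prongs are at about (206,216) and (216,215). Next come the bearings.

```bash
python3 - <<'E'
from h import *
from scipy.optimize import least_squares
t=np.load('/tmp/top.npz');s=np.load('/tmp/scene.npz')
F={'top':t,'scene':s}
c0=np.array([.552,.2375])
for n,f in F.items():
    P=f['P'];im=f['im'].astype(int);r=np.hypot(P[...,0]-c0[0],P[...,1]-c0[1])
    fl=(r<.075)&(abs(P[...,2]-.015)<.005);Q=P[fl][:,:2]
    # outer rim: max radius per bearing sector
    a=np.arctan2(*(Q-c0).T[::-1]);rr=np.hypot(*(Q-c0).T);E=[]
    for k in np.arange(-np.pi,np.pi,.15):
        m=(a>k)&(a<k+.15)
        if m.sum()>3: E.append(Q[m][rr[m].argmax()])
    E=np.array(E);o=least_squares(lambda p:np.hypot(*(E-p).T)-.055,c0,loss='soft_l1',f_scale=.002).x
    hr=(abs(P[...,2]-.070)<.004)&(r<.034);(a_,b_),ra=cv2.minEnclosingCircle(P[hr][:,:2].astype(np.float32))
    print(n,'flange',o.round(4),'housing',round(a_,4),round(b_,4),round(ra,4))
    fk=(r<.07)&(r>.033)&(P[...,2]>.03)&(P[...,2]<.097);Q=P[fk]
    tp=Q[Q[:,2]>.084];print(' fork all',len(Q),Q.mean(0).round(4),'top',len(tp),tp.mean(0).round(4))
    (x,y),wh,an=cv2.minAreaRect(tp[:,:2].astype(np.float32));print(' fork rect',x,y,wh,an)
    for z0 in(.149,):
        k=(r<.02)&(abs(P[...,2]-z0)<.006);Q=P[k][:,:2]
        print(' D rect',cv2.minAreaRect(Q.astype(np.float32)),'cent',Q.mean(0).round(4))
        for th in np.deg2rad(np.arange(30,150,15)): 
            pr=(Q-c0)@[np.cos(th),np.sin(th)];print('  ',round(np.rad2deg(th)),(np.percentile(pr,[2,98])*1e3).round(1),end='')
        print()
    g=im.sum(2);cc=np.array([.568,-.2323]);r=np.hypot(P[...,0]-cc[0],P[...,1]-cc[1])
    k=(r>.023)&(r<.036)&(P[...,2]>.008)&(P[...,2]<.03)
    print(' screw pts',k.sum(),P[k].mean(0).round(4),'grey',np.percentile(g[k],[5,50]) )
h=ray('top',440.1,223.1,.019);print('head',h,'yaw',np.rad2deg(np.arctan2(h[1]+.2323,h[0]-.568)))
P=s['P'];k=(np.hypot(P[...,0]-.568,P[...,1]+.2323)<.036)&(P[...,2]>.03-.006)&(s['im'].sum(2)>0)
for n,f in F.items():
    P=f['P'];k=(np.hypot(P[...,0]-.568,P[...,1]+.2323)<.029)&(abs(P[...,2]-.03)<.004);Q=P[k][:,:2]-[.568,-.2323]
    print([(int(d),*(np.percentile(Q@[np.cos(d*np.pi/180),np.sin(d*np.pi/180)],[2,98])*1e3).round(1)) for d in range(-90,90,15)])
print(np.round(R.from_rotvec(robot.read_state()['orientation']).as_matrix(),3))
E
```

```text
top flange [0.5531 0.2375] housing 0.5527 0.2378 0.0302
 fork all 161 [0.5959 0.2445 0.0682] top 48 [0.5975 0.2463 0.091 ]
 fork rect 0.5977578163146973 0.2459443211555481 (0.012247905135154724, 0.026207678020000458) 11.997035026550293
 D rect ((0.5527286529541016, 0.2350006103515625), (0.01920218952000141, 0.024096379056572914), 86.10359954833984) cent [0.552  0.2354]
   30 [-10.4  11.3]   45 [-10.2  10.2]   60 [-11.3   8.7]   75 [-11.5   6.4]   90 [-11.3   5.7]   105 [-11.1   6.7]   120 [-11.1   8.2]   135 [-11.3   9.1]
 screw pts 35 [ 0.5782 -0.2304  0.0212] grey [ 91.5 154. ]
scene flange [0.5521 0.2371] housing 0.5518 0.2355 0.0314
 fork all 306 [0.5995 0.2439 0.0636] top 61 [0.5978 0.2448 0.0895]
 fork rect 0.597389817237854 0.24551090598106384 (0.01400680560618639, 0.02743380516767502) 6.7310943603515625
 D rect ((0.5529848337173462, 0.23596994578838348), (0.021482009440660477, 0.023567965254187584), 27.50983238220215) cent [0.5541 0.2343]
   30 [-10.   10.5]   45 [-10.4   9.5]   60 [-10.9   8.2]   75 [-11.4   6.4]   90 [-12.1   6.5]   105 [-12.7   7.1]   120 [-13.4   9. ]   1
[... 557 characters left out ...]
 np.float64(22.9)), (60, np.float64(-21.4), np.float64(22.9)), (75, np.float64(-21.4), np.float64(23.1))]
[(-90, np.float64(-22.7), np.float64(23.6)), (-75, np.float64(-21.2), np.float64(22.1)), (-60, np.float64(-20.4), np.float64(21.1)), (-45, np.float64(-20.2), np.float64(20.3)), (-30, np.float64(-20.6), np.float64(20.1)), (-15, np.float64(-21.3), np.float64(20.4)), (0, np.float64(-21.6), np.float64(20.8)), (15, np.float64(-21.9), np.float64(22.3)), (30, np.float64(-22.5), np.float64(22.7)), (45, np.float64(-23.4), np.float64(22.8)), (60, np.float64(-22.7), np.float64(22.1)), (75, np.float64(-23.0), np.float64(22.8))]
[[-0.929  0.371 -0.001]
 [ 0.371  0.929 -0.001]
 [ 0.    -0.002 -1.   ]]
```

```bash
cat > go.py <<'E'
# usage: go.py x y z yaw_y_deg -> remaining shift (mm, tool axes) and turn for the commanded move
import sys; from h import *
x,y,z,w=map(float,sys.argv[1:5]); s=robot.read_state(); M=R.from_rotvec(s['orientation']).as_matrix()
d=M.T@(np.array([x,y,z])-s['tool_pos']); b=np.deg2rad(w)
G=np.array([[-np.sin(b),np.cos(b),0],[np.cos(b),np.sin(b),0],[0,0,-1]]).T
rv=R.from_matrix(M.T@G).as_rotvec()
print('t',round(s['t'],2),'pos',s['tool_pos'].round(4),'yaw_y',np.rad2deg(np.arctan2(M[1,1],M[0,1])).round(2),'shift mm',(d*1e3).round(1),'units',(d/.25).round(4),'turn deg',np.rad2deg(rv).round(2),'units',(rv/np.deg2rad(60)).round(4),'F',s['force'].round(2),'open',round(s['opening'],4),'gf',round(s['gripper_force'],2))
E
python3 - <<'E'
from h import *
for n in('top','scene'):
    P=np.load(f'/tmp/{n}.npz')['P'];k=(P[...,1]>.4)&(P[...,1]<.8)&(P[...,0]>.25)&(P[...,0]<.7)&(P[...,2]>.03)&(P[...,2]<.4);Q=P[k];print(n,Q.min(0),Q.max(0))
E
python3 go.py .5525 .2375 .22 86
```

```text
top [0.40126262 0.44766708 0.03045689] [0.60175849 0.68446656 0.22644127]
scene [0.25000335 0.44503493 0.03005461] [0.60392588 0.75197371 0.39997571]
t 0.1 pos [0.2222 0.5568 0.2177] yaw_y 68.24 shift mm [-425.1 -174.1   -2.1] units [-1.7006 -0.6964 -0.0083] turn deg [ -0.09  -0.02 -17.76] units [-0.0015 -0.0003 -0.296 ] F [-0.26  0.22 -0.04] open 0.0932 gf 0.0
```

>>> play_rows(
  slide=[
    [-0.12,-0.06,-0.08],
    [-0.17,-0.07,-0.08],
    [-0.17,-0.07,0],
    [-0.17,-0.07,0],
    [-0.17,-0.07,0],
    [-0.17,-0.07,0],
    [-0.17,-0.07,0],
    [-0.17,-0.07,0],
  ],
  twist=[
    [0,0,-0.04],
    [0,0,0],
    [0,0,0],
    [0,0,0],
    [0,0,0],
    [0,0,0],
    [0,0,0],
    [0,0,0],
  ],
  fingers=-0.3,
  force=30,
)

```text
t: 0.9
tool_pos: [0.4856, 0.3165, 0.2582]
orientation: [-0.528, -3.096, 0.001]
force: [0.6, 1.3, 0.5]
opening: 0.0604
gripper_force: 0.0
```

```bash
python3 go.py .5525 .2375 .22 86
```

```text
t 0.9 pos [0.4856 0.3165 0.2582] yaw_y 70.64 shift mm [-89.3 -52.3  38.2] units [-0.3571 -0.2093  0.1526] turn deg [ -0.02  -0.03 -15.36] units [-0.0003 -0.0005 -0.256 ] F [0.63 1.31 0.54] open 0.0604 gf 0.0
```

>>> play_rows(
  slide=[
    [-0.12,-0.07,0],
    [-0.12,-0.07,0],
    [-0.117,-0.069,0],
    [0,0,0.05],
    [0,0,0.05],
    [0,0,0.05],
    [0,0,0],
    [0,0,0],
  ],
  twist=[
    [0,0,0],
    [0,0,0],
    [0,0,0],
    [0,0,-0.128],
    [0,0,-0.128],
    [0,0,0],
    [0,0,0],
    [0,0,0],
  ],
)

```text
t: 1.7
tool_pos: [0.5511, 0.2393, 0.2207]
orientation: [-0.114, -3.139, 0.001]
force: [-0.4, -0.6, -0.5]
opening: 0.0605
gripper_force: 0.0
```

```bash
python3 - <<'E'
from h import *
im,d,P=pts('scene'); save(np.clip(cv2.resize(im[140:300,320:520],(800,640))[:600]*1.8,0,255).astype(np.uint8),'near.png')
c0=np.array([.5525,.2375])
im,d,P=pts('top');r=np.hypot(*(P[...,:2]-c0).transpose(2,0,1))
E
python3 go.py .5525 .2375 .109 86
```

```text
t 1.8 pos [0.5518 0.2396 0.2219] yaw_y 85.92 shift mm [ -0.8  -2.1 112.9] units [-0.0031 -0.0083  0.4516] turn deg [ 0.02  0.06 -0.08] units [ 0.0004  0.0009 -0.0013] F [ 0.43 -0.09  0.01] open 0.0604 gf 0.0
```

View pics/near.png

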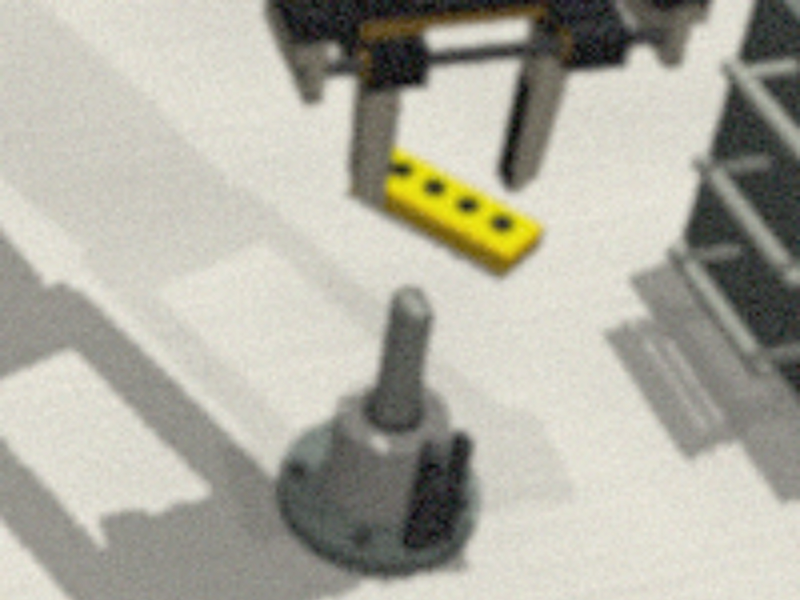

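The picture shows the open fingers at (375,190) and (520,185), straddling above the arbor top at (410,295). The fork is at (440,490). Lowering now.

>>> play_rows(
  slide=[
    [-0.003,-0.018,0.03],
    [0,0,0.08],
    [0,0,0.1],
    [0,0,0.1],
    [0,0,0.09],
    [0,0,0.05],
    [0,0,0],
    [0,0,0],
  ],
  twist=[
    [0,0,0],
    [0,0,0],
    [0,0,0],
    [0,0,0],
    [0,0,0],
    [0,0,0],
    [0,0,0],
    [0,0,0],
  ],
)

```text
t: 2.6
tool_pos: [0.5524, 0.2347, 0.1094]
orientation: [0.11, 3.139, 0.0]
force: [-0.9, 0.6, 0.4]
opening: 0.0603
gripper_force: 0.0
```

>>> play_rows(
  slide=[
    [0,0,0],
    [0,0,0],
    [0,0,0],
    [0,0,0],
    [0,0,0],
    [0,0,0],
    [0,0,0],
    [0,0,0],
  ],
  twist=[
    [0,0,0],
    [0,0,0],
    [0,0,0],
    [0,0,0],
    [0,0,0],
    [0,0,0],
    [0,0,0],
    [0,0,0],
  ],
  fingers=1,
  force=25,
)

```text
t: 3.4
tool_pos: [0.5521, 0.235, 0.1087]
orientation: [0.109, 3.139, 0.001]
force: [0.8, 2.7, 0.4]
opening: 0.0184
gripper_force: 25.0
```

```bash
python3 go.py .5525 .2375 .109 10.5; python3 -c "
from h import *;print(robot.read_state()['wrist_torque'])"
```

```text
t 3.4 pos [0.5521 0.235  0.1087] yaw_y 86.01 shift mm [-0.2  2.5 -0.3] units [-0.0009  0.01   -0.0013] turn deg [ 4.000e-02 -1.000e-02  7.551e+01] units [ 6.0000e-04 -1.0000e-04  1.2585e+00] F [0.84 2.74 0.44] open 0.0184 gf 25.0
[ 0.38429524 -0.0782263   0.03238075]
```

>>> play_rows(
  slide=[
    [0.0011,0,0],
    [0.0011,0,0],
    [0.0011,0,0],
    [0.0011,0,0],
    [0.0011,0,0],
    [0.0011,0,0],
    [0.0011,0,0],
    [0,0,0],
  ],
  twist=[
    [0,0,0.09],
    [0,0,0.09],
    [0,0,0.09],
    [0,0,0.09],
    [0,0,0.09],
    [0,0,0.09],
    [0,0,0.09],
    [0,0,0],
  ],
)

```text
t: 4.2
tool_pos: [0.5505, 0.2352, 0.1087]
orientation: [1.123, 2.933, 0.0]
force: [2.4, 1.3, -1.0]
opening: 0.0189
gripper_force: 25.0
```

```bash
python3 go.py .5498 .2371 .109 10.5; python3 -c "
from h import *;print(robot.read_state()['wrist_torque'])"
```

```text
t 4.2 pos [0.5505 0.2352 0.1087] yaw_y 48.1 shift mm [ 1.8  0.9 -0.3] units [ 0.0071  0.0038 -0.0013] turn deg [2.00e-02 2.00e-02 3.76e+01] units [4.000e-04 3.000e-04 6.267e-01] F [ 2.37  1.32 -1.02] open 0.0189 gf 25.0
[ 0.13380736 -0.17714058 -0.06658114]
```

>>> play_rows(
  slide=[
    [0.0011,0,0],
    [0.0011,0,0],
    [0.0011,0,0],
    [0.0011,0,0],
    [0.0011,0,0],
    [0.0011,0,0],
    [0.0011,0,0],
    [0,0,0],
  ],
  twist=[
    [0,0,0.0895],
    [0,0,0.0895],
    [0,0,0.0895],
    [0,0,0.0895],
    [0,0,0.0895],
    [0,0,0.0895],
    [0,0,0.0895],
    [0,0,0],
  ],
)

```text
t: 5.0
tool_pos: [0.5493, 0.2363, 0.1087]
orientation: [2.005, 2.418, -0.001]
force: [0.8, -1.9, 1.3]
opening: 0.0186
gripper_force: 25.0
```

>>> play_rows(
  slide=[
    [0,0,0],
    [0,0,0],
    [0,0,0],
    [0,0,0],
    [0,0,0],
    [0,0,0],
    [0,0,0],
    [0,0,0],
  ],
  twist=[
    [0,0,0],
    [0,0,0],
    [0,0,0],
    [0,0,0],
    [0,0,0],
    [0,0,0],
    [0,0,0],
    [0,0,0],
  ],
)

```text
t: 5.8
tool_pos: [0.5493, 0.2364, 0.1087]
orientation: [2.005, 2.418, -0.001]
force: [0.5, -5.2, 3.0]
opening: 0.0187
gripper_force: 25.0
```

```bash
python3 go.py .5498 .2371 .109 10.5; python3 -c "
from h import *;print(robot.read_state()['wrist_torque'])"
```

```text
t 5.8 pos [0.5493 0.2364 0.1087] yaw_y 10.68 shift mm [ 0.6  0.6 -0.3] units [ 0.0026  0.0024 -0.0013] turn deg [-0.01  0.05  0.18] units [-0.0001  0.0008  0.0031] F [ 0.55 -5.19  3.  ] open 0.0187 gf 24.99
[-0.85078721  0.02246762  0.09723961]
```

>>> play_rows(
  slide=[
    [0,0,0],
    [0,0,0],
    [0,0,0],
    [0,0,0],
    [0,0,0],
    [0,0,0],
    [0,0,-0.03],
    [0,0,-0.08],
  ],
  twist=[
    [0,0,0],
    [0,0,0],
    [0,0,0],
    [0,0,0],
    [0,0,0],
    [0,0,0],
    [0,0,0],
    [0,0,0],
  ],
  fingers=-0.4,
)

```text
t: 6.6
tool_pos: [0.5477, 0.2364, 0.1345]
orientation: [-2.005, -2.416, 0.006]
force: [0.6, 0.3, 0.4]
opening: 0.0651
gripper_force: 0.0
```

>>> play_rows(
  slide=[
    [0,0,-0.15],
    [0,0,-0.18],
    [0.1,0,-0.1],
    [0.18,0,0],
    [0.18,0,0],
    [0.18,0,0],
    [0.18,0,0],
    [0.18,0,0],
  ],
  twist=[
    [0,0,0],
    [0,0,0],
    [0,0,0],
    [0,0,0],
    [0,0,0],
    [0,0,0],
    [0,0,0],
    [0,0,0],
  ],
)

```text
t: 7.4
tool_pos: [0.5027, 0.4844, 0.2444]
orientation: [2.007, 2.417, 0.001]
force: [1.1, -0.7, 0.3]
opening: 0.0651
gripper_force: 0.0
```

```bash
python3 go.py .568 -.2323 .12 58
```

```text
t 7.4 pos [0.5027 0.4844 0.2444] yaw_y 10.6 shift mm [-716.5  -67.8  124.1] units [-2.8661 -0.2711  0.4964] turn deg [  0.05  -0.   -47.4 ] units [ 8.0e-04 -1.0e-04 -7.9e-01] F [ 1.11 -0.68  0.28] open 0.0651 gf 0.0
```

The sideways leg went the wrong way, over the cabinet. It stayed clear and touched nothing. Coming back.

>>> play_rows(
  slide=[
    [-0.05,0,-0.06],
    [-0.15,0,0],
    [-0.18,-0.01,0],
    [-0.18,-0.02,0],
    [-0.18,-0.02,0],
    [-0.18,-0.02,0],
    [-0.18,-0.02,0],
    [-0.18,-0.02,0],
  ],
  twist=[
    [0,0,0],
    [0,0,0],
    [0,0,0],
    [0,0,0],
    [0,0,0],
    [0,0,0],
    [0,0,0],
    [0,0,0],
  ],
)

```text
t: 8.2
tool_pos: [0.535, 0.1608, 0.2598]
orientation: [2.006, 2.416, 0.002]
force: [1.0, -0.3, -0.4]
opening: 0.065
gripper_force: 0.0
```

>>> play_rows(
  slide=[
    [-0.18,-0.02,0],
    [-0.18,-0.02,0],
    [-0.18,-0.02,0],
    [-0.18,-0.02,0.05],
    [-0.18,-0.02,0.1],
    [-0.18,-0.02,0.1],
    [-0.18,-0.02,0.1],
    [-0.08,0,0],
  ],
  twist=[
    [0,0,0],
    [0,0,0],
    [0,0,0],
    [0,0,0],
    [0,0,0],
    [0,0,0],
    [0,0,0],
    [0,0,0],
  ],
)

```text
t: 9.0
tool_pos: [0.5593, -0.1714, 0.1702]
orientation: [-2.007, -2.411, 0.004]
force: [-0.2, 0.2, -1.2]
opening: 0.0651
gripper_force: 0.0
```

```bash
python3 go.py .568 -.2323 .12 58
```

```text
t 9.0 pos [ 0.5593 -0.1714  0.1702] yaw_y 10.43 shift mm [-61.6  -2.2  50.1] units [-0.2463 -0.0088  0.2006] turn deg [ -0.23  -0.22 -47.57] units [-0.0038 -0.0037 -0.7929] F [-0.22  0.17 -1.2 ] open 0.0651 gf 0.0
```

>>> play_rows(
  slide=[
    [-0.12,-0.004,0],
    [-0.12,-0.004,0],
    [0,0,0],
    [0,0,0],
    [0,0,0],
    [0,0,0.07],
    [0,0,0.07],
    [0,0,0.06],
  ],
  twist=[
    [0,0,0],
    [0,0,-0.133],
    [0,0,-0.133],
    [0,0,-0.133],
    [0,0,-0.133],
    [0,0,-0.133],
    [0,0,-0.128],
    [0,0,0],
  ],
)

```text
t: 9.8
tool_pos: [0.5717, -0.2275, 0.1245]
orientation: [0.857, 3.021, -0.0]
force: [0.1, -0.2, 0.0]
opening: 0.0654
gripper_force: 0.0
```

```bash
python3 - <<'E'
from h import *
im,d,P=pts('scene');im2,d2,P2=pts('top')
f=lambda im,u,v:np.clip(cv2.resize(im[v-45:v+45,u-60:u+60],(800,600),interpolation=cv2.INTER_CUBIC)[::1,::1]*1.8,0,255).astype(np.uint8)
save(f(im,205,290),'col2.png'); save(np.clip(cv2.resize(im2[190:280,150:270],(800,600),interpolation=cv2.INTER_CUBIC)*2.0,0,255).astype(np.uint8),'arb2.png')
E
python3 go.py .568 -.2323 .004 58
```

```text
t 9.9 pos [ 0.5699 -0.2267  0.1218] yaw_y 57.96 shift mm [ -1.7  -5.7 117.8] units [-0.0069 -0.023   0.4712] turn deg [-0.01 -0.19 -0.04] units [-0.0002 -0.0032 -0.0006] F [-0.49 -0.29 -0.74] open 0.0652 gf 0.0
```

View pics/col2.png

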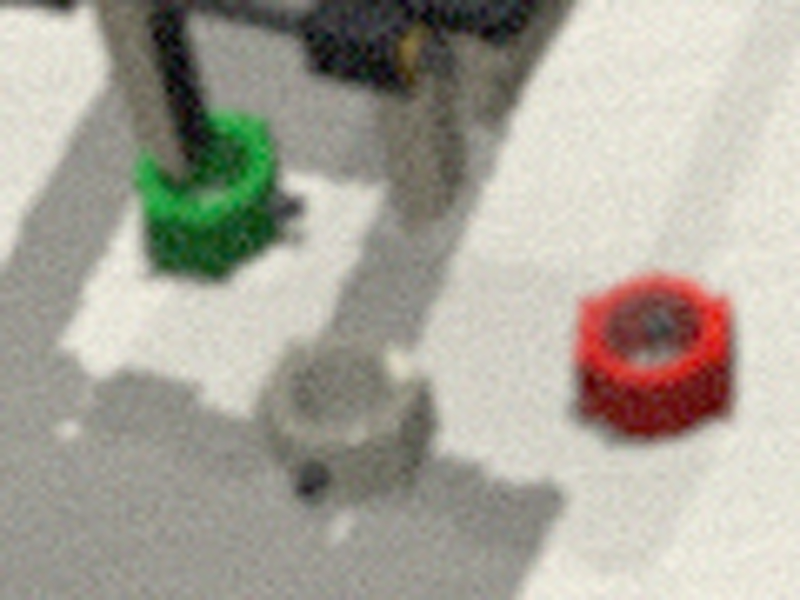

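View pics/arb2.png

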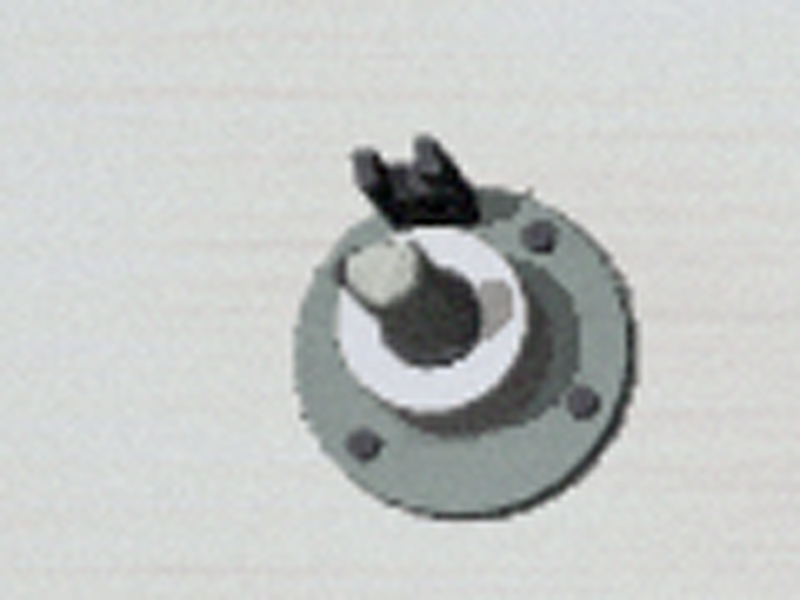

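The collar at (345,420) has its dark screw head at (312,480). The fingers above it end at (170,160) and (425,210), with the green and red rings clear. In the top view the arbor's top at (383,272) now has its flat edge up towards the fork at (415,185). A quick screw-bearing check follows, then I lower.

```bash
python3 -c "
from h import *
h=ray('scene',191.8,317,.015);print(h,np.rad2deg(np.arctan2(h[1]+.2323,h[0]-.568)),np.hypot(h[1]+.2323,h[0]-.568))"
```

```text
[ 0.5897903  -0.24495764  0.015     ] -30.151612569675684 0.025199864019419472
```

>>> play_rows(
  slide=[
    [-0.007,-0.023,0.03],
    [0,0,0.05],
    [0,0,0.06],
    [0,0,0.06],
    [0,0,0],
    [0,0,0],
    [0,0,0],
    [0,0,0],
  ],
  twist=[
    [0,0,0],
    [0,0,0],
    [0,0,0],
    [0,0,0],
    [0,0,0],
    [0,0,0],
    [0,0,0],
    [0,0,0],
  ],
  force=12,
)

```text
t: 10.7
tool_pos: [0.5702, -0.2336, 0.0745]
orientation: [0.861, 3.02, -0.0]
force: [0.5, 0.4, 0.6]
opening: 0.0653
gripper_force: 0.0
```

```bash
python3 go.py .568 -.2323 .004 58
```

```text
t 10.7 pos [ 0.5702 -0.2336  0.0745] yaw_y 58.19 shift mm [ 2.7 -0.1 70.5] units [ 0.0107 -0.0003  0.2821] turn deg [0.01 0.09 0.19] units [0.0001 0.0015 0.0032] F [0.45 0.44 0.64] open 0.0653 gf 0.0
```

>>> play_rows(
  slide=[
    [0.01,0,0.05],
    [0,0,0.08],
    [0,0,0.08],
    [0,0,0.05],
    [0,0,0.02],
    [0,0,0],
    [0,0,0],
    [0,0,0],
  ],
  twist=[
    [0,0,-0.022],
    [0,0,0],
    [0,0,0],
    [0,0,0],
    [0,0,0],
    [0,0,0],
    [0,0,0],
    [0,0,0],
  ],
)

```text
t: 11.5
tool_pos: [0.5684, -0.2325, 0.0048]
orientation: [0.825, 3.029, -0.001]
force: [-0.5, -0.1, 0.3]
opening: 0.0652
gripper_force: 0.0
```

```bash
python3 go.py .568 -.2323 .004 59.5
```

```text
t 11.5 pos [ 0.5684 -0.2325  0.0048] yaw_y 59.51 shift mm [ 0.4 -0.   0.8] units [ 0.0016 -0.      0.0033] turn deg [0.   0.12 0.01] units [0.0001 0.002  0.0002] F [-0.54 -0.1   0.28] open 0.0652 gf 0.0
```

>>> play_rows(
  slide=[
    [0,0,0],
    [0,0,0],
    [0,0,0],
    [0,0,0],
    [0,0,0],
    [0,0,0],
    [0,0,0],
    [0,0,0],
  ],
  twist=[
    [0,0,0],
    [0,0,0],
    [0,0,0],
    [0,0,0],
    [0,0,0],
    [0,0,0],
    [0,0,0],
    [0,0,0],
  ],
  fingers=1,
  force=14,
)

```text
t: 12.3
tool_pos: [0.5677, -0.2321, 0.0039]
orientation: [0.826, 3.031, -0.0]
force: [-2.1, 0.4, 4.0]
opening: 0.0459
gripper_force: 14.0
```

```bash
python3 go.py .568 -.2323 .004 59.5
```

```text
t 12.3 pos [ 0.5677 -0.2321  0.0039] yaw_y 59.51 shift mm [-0.4  0.  -0.1] units [-0.0015  0.0002 -0.0003] turn deg [-0.    0.03  0.01] units [-0.      0.0004  0.0002] F [-2.1   0.38  4.05] open 0.0459 gf 13.98
```

>>> play_rows(
  slide=[
    [0,0,-0.03],
    [0,0,-0.08],
    [0,0,-0.13],
    [0,0,-0.15],
    [0,0,-0.15],
    [0,0,-0.13],
    [0.03,0.05,-0.08],
    [0.06,0.1,-0.03],
  ],
  twist=[
    [0,0,0],
    [0,0,0],
    [0,0,0],
    [0,0,0],
    [0,0,0],
    [0,0,0],
    [0,0,0],
    [0,0,0],
  ],
)

```text
t: 13.1
tool_pos: [0.5681, -0.1899, 0.202]
orientation: [0.829, 3.026, -0.002]
force: [-0.0, 0.5, -1.7]
opening: 0.046
gripper_force: 14.0
```

>>> play_rows(
  slide=[
    [0.08,0.13,0],
    [0.09,0.14,0],
    [0.09,0.14,0],
    [0.09,0.14,0],
    [0.09,0.14,0],
    [0.09,0.14,0],
    [0.09,0.14,0],
    [0.09,0.14,0],
  ],
  twist=[
    [0,0,0],
    [0,0,0],
    [0,0,0],
    [0,0,0],
    [0,0,0],
    [0,0,0],
    [0,0,0],
    [0,0,0],
  ],
)

```text
t: 13.9
tool_pos: [0.5543, 0.1426, 0.1985]
orientation: [-0.826, -3.031, 0.0]
force: [-0.3, 0.4, -0.9]
opening: 0.0457
gripper_force: 14.0
```

```bash
python3 go.py .552 .2377 .185 100.5
```

```text
t 13.9 pos [0.5543 0.1426 0.1985] yaw_y 59.51 shift mm [50.2 80.8 13.5] units [0.2009 0.3233 0.0539] turn deg [-1.000e-02 -3.000e-02 -4.099e+01] units [-1.000e-04 -4.000e-04 -6.832e-01] F [-0.26  0.36 -0.89] open 0.0457 gf 13.98
```

>>> play_rows(
  slide=[
    [0.08,0.12,0],
    [0.07,0.12,0],
    [0.05,0.08,0],
    [0,0,0],
    [0,0,0],
    [0,0,0],
    [0,0,0],
    [0,0,0],
  ],
  twist=[
    [0,0,0],
    [0,0,0],
    [0,0,-0.08],
    [0,0,-0.13],
    [0,0,-0.14],
    [0,0,-0.14],
    [0,0,-0.12],
    [0,0,-0.073],
  ],
)

```text
t: 14.7
tool_pos: [0.552, 0.2352, 0.1983]
orientation: [0.295, -3.127, 0.0]
force: [0.2, -0.1, -1.4]
opening: 0.0457
gripper_force: 14.0
```

>>> play_rows(
  slide=[
    [0,0,0],
    [0,0,0],
    [0,0,0],
    [0,0,0],
    [0,0,0],
    [0,0,0],
    [0,0,0],
    [0,0,0],
  ],
  twist=[
    [0,0,0],
    [0,0,0],
    [0,0,0],
    [0,0,0],
    [0,0,0],
    [0,0,0],
    [0,0,0],
    [0,0,0],
  ],
)

```text
t: 15.5
tool_pos: [0.5524, 0.2352, 0.1986]
orientation: [0.287, -3.128, 0.0]
force: [0.2, 0.1, -1.0]
opening: 0.0461
gripper_force: 14.0
```

```bash
python3 go.py .552 .2377 .185 100.5; python3 - <<'E'
from h import *
im,d,P=pts('scene');im2,d2,P2=pts('top');np.savez('/tmp/c',im=im,d=d,P=P,im2=im2,P2=P2)
s=robot.read_state()['tool_pos'];zb=s[2]-.004
r=np.hypot(P[...,0]-s[0],P[...,1]-s[1]);k=(r<.04)&(P[...,2]>zb-.005)&(P[...,2]<zb+.036)
v,u=np.nonzero(k);print('box',u.min(),u.max(),v.min(),v.max(),k.sum())
a=np.clip(cv2.resize(im[130:250,340:500],(800,600),interpolation=cv2.INTER_CUBIC)*1.8,0,255).astype(np.uint8);save(a,'over.png')
Q=P[k];print(Q.min(0),Q.max(0))
E
```

```text
t 15.5 pos [0.5524 0.2352 0.1986] yaw_y 100.48 shift mm [-0.   2.5 13.6] units [-0.0001  0.01    0.0542] turn deg [-0.   -0.   -0.02] units [-0.     -0.     -0.0003] F [ 0.2   0.08 -1.02] open 0.0461 gf 13.98
box 409 448 178 204 673
[0.53057433 0.19578436 0.19506826] [0.58404617 0.27437347 0.23056531]
```

View pics/over.png

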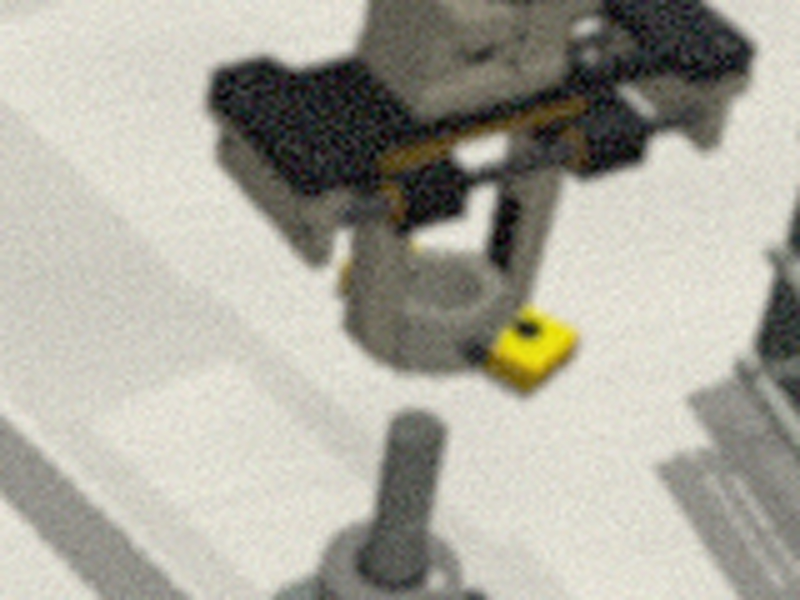

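The collar at (440,315) is held level, its screw at (475,352) pointing to the fork side, and the arbor top at (415,425) is right below. I'll measure the collar's and arbor's axes from this one view.

```bash
python3 - <<'E'
from h import *
from scipy.optimize import least_squares
f=np.load('/tmp/c.npz');P=f['P'];t=np.array([.5524,.2352]);zb=.1946
def fit(c,rad,z0,z1,b0,b1):
    for _ in range(4):
        D=P[...,:2]-c;r=np.hypot(D[...,0],D[...,1]);b=np.rad2deg(np.arctan2(D[...,1],D[...,0]))
        k=(abs(r-rad)<.005)&(P[...,2]>z0)&(P[...,2]<z1)&(b>b0)&(b<b1);Q=P[k][:,:2]
        c=least_squares(lambda p:np.hypot(*(Q-p).T)-rad,c,loss='soft_l1',f_scale=.001).x
    print(k.sum(),c.round(4),'rms',np.std(np.hypot(*(Q-c).T)).round(4));return c
c=fit(t,.022,zb+.004,zb+.026,-58,-2)
c=fit(t,.022,zb+.004,zb+.026,-50,-5)
a=fit(np.array([.552,.2377]),.012,.08,.098,-80,30)
a2=fit(np.array([.552,.2377]),.012,.10,.145,-85,-50)
k=(np.hypot(P[...,0]-.552,P[...,1]-.2377)<.02)&(abs(P[...,2]-.15)<.004);print('top c',P[k].mean(0),k.sum())
# flat normal: plane points
k=(np.hypot(P[...,0]-a[0],P[...,1]-a[1])<.013)&(P[...,2]>.105)&(P[...,2]<.144);Q=P[k][:,:2]-a
b=np.rad2deg(np.arctan2(Q[:,1],Q[:,0]))
for th in(5,10,15):print(th,np.median((Q@[np.cos(th*np.pi/180),np.sin(th*np.pi/180)])[abs(b-10)<35]))
# fit flat line
F=Q[abs(b-5)<40].astype(np.float32);l=cv2.fitLine(F,cv2.DIST_HUBER,0,.01,.01).ravel();print('flat normal',np.rad2deg(np.arctan2(-l[0],l[1])),len(F))
ax=np.array([np.cos(np.deg2rad(10.5)),np.sin(np.deg2rad(10.5))]);ay=np.array([-ax[1],ax[0]])
for A in(a,np.array([.552,.2377])):
  print('collar-tcp along screw,side mm',((c-t)@ax*1e3).round(1),((c-t)@ay*1e3).round(1),' arbor-collar',((A-c)@ax*1e3).round(1),((A-c)@ay*1e3).round(1))
E
```

```text
86 [0.547  0.2221] rms 0.0019
87 [0.548  0.2256] rms 0.0019
61 [0.5506 0.238 ] rms 0.0012
45 [0.5511 0.2376] rms 0.0011
top c [0.5518003  0.23621657 0.14984052] 72
5 0.007267074754813982
10 0.007235988045631467
15 0.007177355831798256
flat normal -169.61568 63
collar-tcp along screw,side mm -6.1 -8.7  arbor-collar 4.9 11.7
collar-tcp along screw,side mm -6.1 -8.7  arbor-collar 6.2 11.2
```

```bash
python3 - <<'E'
from h import *
f=np.load('/tmp/c.npz');P=f['P'];t=np.array([.5524,.2352]);zb=.1946
D=P[...,:2]-t;r=np.hypot(D[...,0],D[...,1]);b=np.rad2deg(np.arctan2(D[...,1],D[...,0]))
for b0 in range(-110,70,12):
    k=(r>.018)&(r<.034)&(P[...,2]>zb+.005)&(P[...,2]<zb+.025)&(b>b0)&(b<=b0+12)
    if k.sum():print(b0+6,k.sum(),(np.percentile(r[k],[10,50,90])*1e3).round(1),f['im'][k].sum(1).mean().round())
k=(r<.03)&(abs(P[...,2]-zb-.03)<.0035);Q=P[k][:,:2]-t
ax=np.array([.983,.182]);ay=np.array([-.182,.983]);p=Q@ax;q=Q@ay
print('top n',k.sum(),'mean',p.mean(),q.mean())
for q0 in np.arange(-.014,.016,.004):
    m=abs(q-q0)<.002
    if m.sum(): print(round(q0,3),m.sum(),(np.sort(p[m])*1e3).round(0))
E
```

```text
-68 20 [26.4 30.4 33.1] 177.0
-56 28 [23.3 25.3 28.9] 162.0
-44 22 [19.9 22.7 24.8] 175.0
-32 20 [19.7 21.3 23.2] 178.0
-20 20 [19.5 21.  22.5] 181.0
-8 17 [19.9 21.5 22.5] 175.0
4 30 [20.4 23.1 30.2] 132.0
16 14 [20.3 27.2 29.5] 126.0
28 6 [20.4 20.9 21.8] 166.0
40 4 [21.  21.  21.4] 157.0
52 5 [21.1 21.6 21.7] 170.0
64 12 [22.8 23.7 25.1] 188.0
top n 198 mean 0.004390504419071414 0.0038409313421126842
-0.014 12 [-1.  5.  7.  8.  9. 12. 13. 14. 15. 16. 16. 18.]
-0.01 11 [ 9. 12. 13. 14. 14. 14. 15. 17. 19. 21. 22.]
-0.006 13 [-15. -13.  13.  16.  17.  18.  18.  18.  19.  20.  21.  22.  22.]
-0.002 9 [-17. -16. -14.  15.  16.  19.  20.  21.  22.]
0.002 15 [-22. -21. -19. -16. -16. -14. -14.  15.  17.  17.  19.  20.  21.  21.
  23.]
0.006 17 [-20. -17. -17. -17. -15. -14. -14. -13. -13. -13.  -9.  14.  15.  19.
  19.  20.  20.]
0.01 20 [-19. -16. -15. -13. -13. -13. -11. -10.  -8.  -6.   8.  14.  14.  16.
  16.  18.  18.  18.  19.  19.]
0.014 19 [-16. -12. -11. -10.  -9.  -7.  -6.  -5.  -5.  -3.  -1.  -1.   2.   4.
   6.  10.  10.  13.  13.]
```

>>> play_rows(
  slide=[
    [0,0.011,0.02],
    [0,0,0.04],
    [0,0,0.05],
    [0,0,0.04],
    [0,0,0.01],
    [0,0,0],
    [0,0,0],
    [0,0,0],
  ],
  twist=[
    [0,0,0],
    [0,0,0],
    [0,0,0],
    [0,0,0],
    [0,0,0],
    [0,0,0],
    [0,0,0],
    [0,0,0],
  ],
)

```text
t: 16.4
tool_pos: [0.5524, 0.2381, 0.1593]
orientation: [-0.287, 3.127, 0.0]
force: [0.8, -0.5, -1.6]
opening: 0.0459
gripper_force: 14.0
```

```bash
python3 go.py .552 .2379 .114 100.5
```

```text
t 16.4 pos [0.5524 0.2381 0.1593] yaw_y 100.49 shift mm [ 0.5 -0.1 45.3] units [ 0.0019 -0.0004  0.1813] turn deg [ 0.01  0.07 -0.01] units [ 0.0002  0.0011 -0.0002] F [ 0.76 -0.48 -1.55] open 0.0459 gf 13.98
```

>>> play_rows(
  slide=[
    [0.002,0,0.008],
    [0,0,0.008],
    [0,0,0.008],
    [0,0,0.008],
    [0,0,0.008],
    [0,0,0.008],
    [0,0,0.008],
    [0,0,0.008],
  ],
  twist=[
    [0,0,0],
    [0,0,0],
    [0,0,0],
    [0,0,0],
    [0,0,0],
    [0,0,0],
    [0,0,0],
    [0,0,0],
  ],
)

```text
t: 17.2
tool_pos: [0.5514, 0.2378, 0.1424]
orientation: [0.287, -3.128, 0.0]
force: [-1.0, -0.3, -1.4]
opening: 0.0459
gripper_force: 14.0
```

>>> play_rows(
  slide=[
    [0,0,0.006],
    [0,0,0.006],
    [0,0,0.006],
    [0,0,0.006],
    [0,0,0.006],
    [0,0,0.006],
    [0,0,0],
    [0,0,0],
  ],
  twist=[
    [0,0,0],
    [0,0,0],
    [0,0,0],
    [0,0,0],
    [0,0,0],
    [0,0,0],
    [0,0,0],
    [0,0,0],
  ],
)

```text
t: 18.0
tool_pos: [0.5514, 0.2378, 0.1336]
orientation: [0.287, -3.128, 0.0]
force: [-0.4, -0.1, -0.3]
opening: 0.0455
gripper_force: 14.0
```

```bash
python3 go.py .552 .2379 .114 100.5
```

```text
t 18.0 pos [0.5514 0.2378 0.1336] yaw_y 100.49 shift mm [-0.6 -0.  19.6] units [-0.0023 -0.0001  0.0782] turn deg [-0.   -0.01 -0.01] units [-0.     -0.0001 -0.0002] F [-0.37 -0.11 -0.34] open 0.0455 gf 13.98
```

>>> play_rows(
  slide=[
    [-0.002,0,0.008],
    [0,0,0.012],
    [0,0,0.012],
    [0,0,0.012],
    [0,0,0.012],
    [0,0,0.012],
    [0,0,0.01],
    [0,0,0],
  ],
  twist=[
    [0,0,0],
    [0,0,0],
    [0,0,0],
    [0,0,0],
    [0,0,0],
    [0,0,0],
    [0,0,0],
    [0,0,0],
  ],
)

```text
t: 18.8
tool_pos: [0.5516, 0.2378, 0.1135]
orientation: [0.287, -3.128, 0.0]
force: [0.1, 0.4, -0.6]
opening: 0.0461
gripper_force: 14.0
```

```bash
python3 go.py .552 .2379 .114 100.5; python3 - <<'E'
from h import *
im,d,P=pts('scene')
save(np.clip(cv2.resize(im[180:285,350:490],(800,600),interpolation=cv2.INTER_CUBIC)*1.8,0,255).astype(np.uint8),'on.png')
E
```

```text
t 18.8 pos [0.5516 0.2378 0.1135] yaw_y 100.49 shift mm [-0.4  0.  -0.5] units [-0.0016  0.0002 -0.0021] turn deg [-0.01 -0.05 -0.01] units [-0.0002 -0.0008 -0.0002] F [ 0.09  0.37 -0.57] open 0.0461 gf 13.98
```

View pics/on.png

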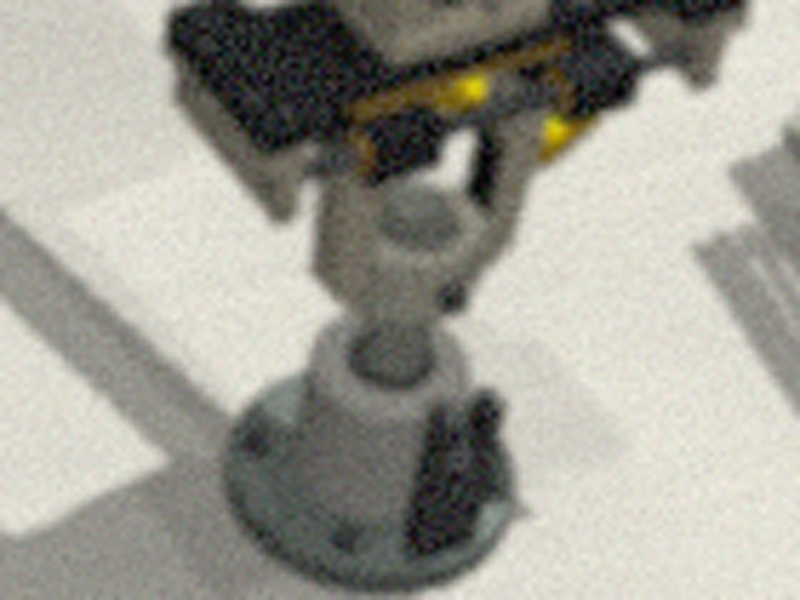

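The collar at (420,260) sits over the arbor, level, with its screw at (452,297) above the fork at (460,460) and clear of the headstock. Now I pull the nose onto the flat (+tool x).

>>> play_rows(
  slide=[
    [0.002,0,0],
    [0.002,0,0],
    [0.002,0,0],
    [0.001,0,0],
    [0,0,0],
    [0,0,0],
    [0,0,0],
    [0,0,0],
  ],
  twist=[
    [0,0,0],
    [0,0,0],
    [0,0,0],
    [0,0,0],
    [0,0,0],
    [0,0,0],
    [0,0,0],
    [0,0,0],
  ],
)

```text
t: 19.65
tool_pos: [0.5502, 0.2376, 0.1141]
orientation: [0.287, -3.128, 0.0]
force: [0.1, -0.1, -1.3]
opening: 0.0458
gripper_force: 14.0
```

>>> play_rows(
  slide=[
    [0.001,0,0],
    [0,0,0],
    [0.001,0,0],
    [0,0,0],
    [0,0,0],
    [0,0,0],
    [0,0,0],
    [0,0,0],
  ],
  twist=[
    [0,0,0],
    [0,0,0],
    [0,0,0],
    [0,0,0],
    [0,0,0],
    [0,0,0],
    [0,0,0],
    [0,0,0],
  ],
)

```text
t: 20.45
tool_pos: [0.5497, 0.2375, 0.1141]
orientation: [0.287, -3.128, 0.0]
force: [0.3, 0.3, -1.7]
opening: 0.0461
gripper_force: 14.0
```

```bash
cat > f.py <<'E'
from h import *
F=[]
for _ in range(6):
    cams.read_camera('top');s=robot.read_state();F.append(np.r_[s['force'],s['wrist_torque'],s['tool_pos']*1e3])
print(np.mean(F,0).round(2),np.std(F,0).round(2),s['t'])
E
python3 f.py
```

```text
[-1.4000e-01  2.1000e-01 -9.4000e-01  4.0000e-02 -0.0000e+00 -3.0000e-02
  5.4974e+02  2.3751e+02  1.1408e+02] [0.36 0.59 0.5  0.04 0.04 0.02 0.02 0.01 0.01] 20.75
```

>>> play_rows(
  slide=[
    [0.001,0,0],
    [0,0,0],
    [0.001,0,0],
    [0,0,0],
    [0.001,0,0],
    [0,0,0],
    [0,0,0],
    [0,0,0],
  ],
  twist=[
    [0,0,0],
    [0,0,0],
    [0,0,0],
    [0,0,0],
    [0,0,0],
    [0,0,0],
    [0,0,0],
    [0,0,0],
  ],
)

```text
t: 21.55
tool_pos: [0.549, 0.2374, 0.1141]
orientation: [-0.287, 3.128, -0.0]
force: [0.4, 0.1, -0.9]
opening: 0.0459
gripper_force: 14.0
```

```bash
python3 f.py
```

```text
[ 3.5000e-01  2.2000e-01 -7.4000e-01  7.0000e-02 -3.0000e-02  1.0000e-02
  5.4902e+02  2.3740e+02  1.1411e+02] [0.55 0.5  0.57 0.03 0.03 0.03 0.02 0.01 0.02] 21.85
```

>>> play_rows(
  slide=[
    [0.001,0,0],
    [0,0,0],
    [0.001,0,0],
    [0,0,0],
    [0,0,0],
    [0,0,0],
    [0,0,0],
    [0,0,0],
  ],
  twist=[
    [0,0,0],
    [0,0,0],
    [0,0,0],
    [0,0,0],
    [0,0,0],
    [0,0,0],
    [0,0,0],
    [0,0,0],
  ],
)

```text
t: 22.65
tool_pos: [0.5489, 0.2374, 0.1142]
orientation: [-0.287, 3.128, 0.0]
force: [5.5, 0.7, -4.5]
opening: 0.0459
gripper_force: 14.0
```

```bash
python3 f.py
```

```text
[ 4.9900e+00  8.6000e-01 -3.5000e+00  2.4000e-01 -8.5000e-01  1.0000e-02
  5.4892e+02  2.3736e+02  1.1418e+02] [0.33 0.64 0.45 0.04 0.01 0.02 0.02 0.01 0.02] 22.95
```

>>> play_rows(
  slide=[
    [-0.0005,0,0],
    [0,0,0],
    [0,0,0],
    [0,0,0],
    [0,0,0],
    [0,0,0],
    [0,0,0],
    [0,0,0],
  ],
  twist=[
    [0,0,0],
    [0,0,0],
    [0,0,0],
    [0,0,0],
    [0,0,0],
    [0,0,0],
    [0,0,0],
    [0,0,0],
  ],
)

```text
t: 23.75
tool_pos: [0.5489, 0.2374, 0.1142]
orientation: [-0.287, 3.128, 0.0]
force: [5.3, 0.5, -4.4]
opening: 0.0461
gripper_force: 14.0
```

```bash
python3 f.py; python3 go.py .5489 .2374 .114 100.5; python3 - <<'E'
from h import *
im,d,P=pts('scene');s=robot.read_state()
c=np.array(s['tool_pos'][:2]);D=P[...,:2]-c;ax=np.array([.983,.182]);ay=np.array([-.182,.983])
p=D@ax;q=D@ay
k=(abs(p)<.024)&(abs(q)<.016)&(np.hypot(p,q)>.0155)&(np.hypot(p,q)<.0215)&(abs(P[...,2]-.14)<.005)
A=np.c_[p[k],q[k],np.ones(k.sum())];x=np.linalg.lstsq(A,P[...,2][k],rcond=None)[0];print('top plane',k.sum(),'tilt deg',np.rad2deg(x[:2]).round(1),'z',x[2])
save(np.clip(cv2.resize(im[180:285,350:490],(800,600),interpolation=cv2.INTER_CUBIC)*1.8,0,255).astype(np.uint8),'fin.png')
E
```

```text
[ 5.0600e+00  1.0700e+00 -4.0600e+00  2.2000e-01 -8.7000e-01  0.0000e+00
  5.4891e+02  2.3736e+02  1.1417e+02] [0.19 0.66 0.35 0.03 0.03 0.02 0.02 0.02 0.02] 24.05
t 24.05 pos [0.5489 0.2374 0.1142] yaw_y 100.49 shift mm [0.  0.  0.2] units [0.     0.0001 0.0006] turn deg [ 0.    0.04 -0.01] units [ 0.      0.0006 -0.0002] F [ 5.31  0.91 -4.1 ] open 0.0461 gf 13.98
top plane 63 tilt deg [-1.5  2.3] z 0.1402762188916416
```

View pics/fin.png

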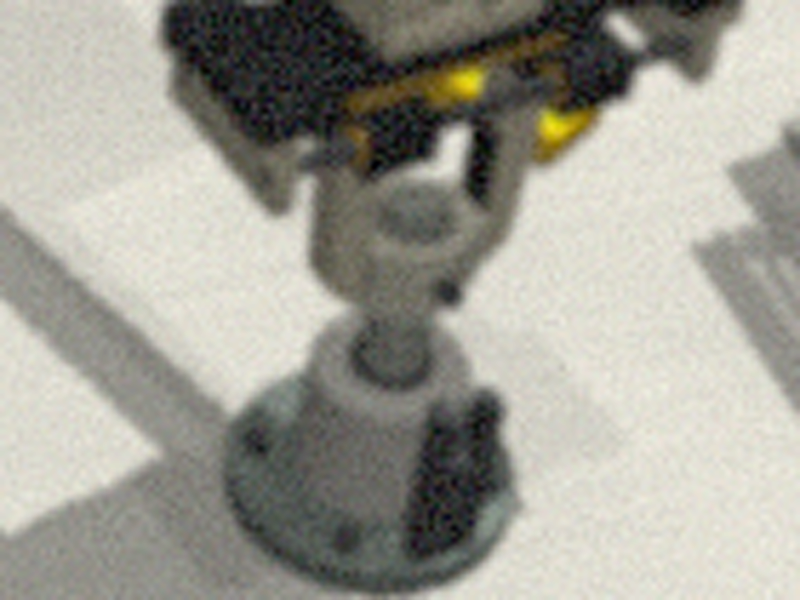

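The final view shows the collar level on the arbor at (415,250), with its screw at (447,290) towards the fork. It is clear of the housing, with about 5 N of pull and 14 N of grip. Handing in.

```bash
python3 -c "
from plant import robot;print(robot.close_job())"
```

```text
the job is handed in; nothing more can be done
None
```

The job is handed in, with no verdict shown: the flat faces the fork (both at about 10.5°), and I'm holding the collar level over the arbor at 14 N, nose about half way along the flat and pulled against it with about 5 N, with nothing else touched as far as I saw.

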